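File a sample case under the weighted arm of the rack

TASK

A flat sample case lies crooked on the rack's feed ledge. Square it against the long fence and slide it under the weighted arm, on top of the two cases already there, until you feel it press firmly against the steel stop at the back, without ramming it; leave it there flat with the arm resting on it, and do not shift the two filed cases or disturb the things around the rack.

Things in the scene. Friction and masses are not known exactly. Their poses are not given: they have to be found in the camera images.
- rack: Fixed metal rack. Origin on the table under the lane's middle line; x runs along the lane from the ledge's open end to the arm's hinge, y left of that, z up. Feed ledge: x -175 to 0 mm, y -56 to 108, top 26.5 mm above the table. Bay: x 0 to about 130, floor 5 mm up; pile top 25 mm up. Lane 100 mm wide. Hinge cheeks: x 155 to 181, 56 mm high.
- fence (a point): Point on the inner face of the long straight fence, at rack x = -87 mm, y = -50 mm, on its top edge 43 mm above the table. The fence runs along the lane's right side (rack -y) from rack x -175 to 155 mm, 6 mm thick. A crooked case with a corner on the fence jams if pressed at the middle of its long side; pressed near the end that stands off, or at two spread points, it swings flat.
- rail (a point): Point on the inner face of the short rail along the bay's left side, at rack x = 97 mm, y = 50 mm, on its top edge 43 mm above the table. It runs from rack x 40 to 155 mm; a flared mouth opens outward ahead of it, from x 14 to 40 mm.
- stop: Back stop: steel bar 12 mm thick (x), 80 wide (y), 34 high, on the bay floor (origin: middle of its underside, 5 mm above the table); axes parallel to the rack's. Fixed in a run, but set 131 to 143 mm along rack x. Its face towards the ledge is at its x = -6 mm, so a case is home with its origin at x = -66 mm in this frame.
- case: The case to file: flat rigid black plastic, 120 mm (x) by 95 (y) by 10 thick, about 90 g, paper label on top. Origin: middle of its underside. Starts flat on the feed ledge, its x axis within 17 degrees of the rack's x, its middle 15 to 32 mm left (rack +y) of the lane's middle and at rack x -100 to -85 mm.
- pile_top: Upper of the two filed cases, the same size and look, loose in the bay, almost touching the stop. Origin at the middle of its underside, 15 mm above the table.
- pile_low: Lower of the two filed cases, the same, its underside 5 mm above the table.
- presser (a joint): Angle of the weighted arm (rad), growing as it lifts: about 0 on the two-case pile, about 0.11 on a third case. It presses with some 3 to 5 N. A case pushed in must force up its nose, a resistance of 5 to 12 N from about 85 to 50 mm before home, then slides with a drag of 1 to 6 N; neither is the stop. The stop is a further steep rise.
- presser_pad (a point): Underside of the arm's rounded pad, 34 mm wide, 93 mm from the hinge axis (axis at rack x 168 mm, 48 mm above the table). A round steel weight, 36 mm across, stands on the arm between pad and hinge, its top about 73 mm above the table.
- presser_nose (a point): Underside of the arm's upturned tip, 40 mm nearer to the ledge than the pad, about 41 mm above the table on the two-case pile.
- dropper_a: Small dropper bottle, 26 mm across, 64 mm high, standing beyond the fence beside the ledge; leave alone.
- dropper_b: The same kind of dropper bottle on the table; leave alone.
- dropper_c: Amber dropper bottle of the same size; leave alone.
- tape: Roll of tape, 70 mm across, 24 mm high, lying beside the bay rail; leave alone.
- marker: Marker pen, 140 mm long, 14 mm thick; leave alone.
- scissors: Scissors, about 160 mm long, 10 mm thick; leave alone.
- mug: White mug, 80 mm across, 90 mm high; leave alone.
Not all that is in view belongs to the job. Leave any green or purple look-alike of the case alone.

How it is judged (in metres and radians):
On the way, in this order (a step that is already met when the one before it is completed fails the run):
1. the case lies square against the fence on the ledge, before it reaches the arm (angle between the x axis of case and the x axis of rack, either way round below 0.06 rad and y of case in the frame of rack below 0.003 m and value of joint presser below 0.03 rad), for 0.1 s.
2. the case has lifted the arm and is under its pad (value of joint presser above 0.08 rad and x of presser_pad in the frame of case between -0.06 and 0.06 m and z of presser_pad in the frame of case above 0.005 m), for 0.05 s.
3. the case bears firmly on the stop (over 3 N) (contact force between case and stop above 3 N), for 0.03 s.
At the end, for the whole second after the job is handed in: The case lies flat on the two filed cases, its end within 3 mm of the stop, square in the lane (within 6 mm of its middle and 0.06 rad), with the arm down on it (joint 0.08 to 0.15); the filed cases have moved less than 6 mm; all at rest (x of case in the frame of stop between -0.069 and -0.064 m and z of case in the frame of rack between 0.022 and 0.029 m and y of case in the frame of rack between -0.006 and 0.006 m and angle between the x axis of case and the x axis of rack, either way round below 0.06 rad and angle between case's own z axis and vertical below 0.06 rad and value of joint presser between 0.08 and 0.15 rad and linear speed of case below 0.01 m/s and distance of each of pile_top, pile_low from where it was at the start of the episode below 0.006 m); the robot touches nothing.
It fails at once if the case is rammed against the stop (over 35 N) (contact force between case and stop above 35 N).
It fails at once if a filed case is shifted by more than 8 mm (distance of any of pile_top, pile_low from where it was at the start of the episode above 0.008 m).
It fails at once if a bystander is moved by more than 20 mm (distance of any of dropper_a, dropper_b, dropper_c, tape, marker, scissors, mug from where it was at the start of the episode above 0.02 m).
It also fails if it takes over 61 s, if anything falls off the work surface, if the arm or the gripper's body presses on something with over 40 N, if the wrist force passes 120 N, or if a joint passes its speed limit or range.

ROBOT

A 6-joint arm with a two-finger parallel gripper is mounted at the origin on the work surface. World frame = base frame: x ahead of the robot, y to its left, z up, the work surface at z = 0. Lengths are in mm, angles in rad, forces in N, time in s.
With the tool pointing down it reaches from about 400 to 925 mm from the base axis. Payload 12.5 kg.
Tool frame: the origin (TCP) lies midway between the tips of the shut fingers; the grasp point (between the pads) lies 19 mm behind it (env.grip_depth is the distance from the TCP to the grasp point, in mm); z points along the fingers, y is the line along which they close (so a half turn about z gives the same grasp; the last joint's range is limited). The gripper opens to 95 mm and grips with 3 to 60 N. Pads are 20 mm wide; open, the fingers measure 119 mm over their backs; the gripper's body (75 mm by 180 mm) begins 59 mm behind the grasp point.
Start: joints at [1.223, 0.491, 1.559, -0, 1.092, -0.106], TCP at [149.638, 606.84, 214.661] pointing down, gripper open.
Joint ranges: [-3.1, 3.1], [-0.84, 2.19], [0.05, 2.79], [-1.13, 4.28], [0.06, 2.93], [-2.69, 2.69]. Speed limits (rad/s): [2.22, 2.22, 2.79, 3.14, 3.14, 3.14].

INTERFACE

Orientations are given as [roll, pitch, yaw] about the fixed x, y, z axes, in that order (R = Rz(yaw) Ry(pitch) Rx(roll)).
In Python, from cell import monitor, viewer, order, env gives the robot as it stands.
- The arm moves only by the tool move_arm, never from a script. Its argument "moves" is one flat list of numbers, 4 for each row, row after row: the shift along the tool's x, y, z normalised to -1 to 1, where 1 is 0.15 m, then the turn about the tool's z normalised to -1 to 1, where 1 is pi/2 rad. A call has 1 to 10 rows; each row shifts and turns the commanded pose from where the row before left it, along the tool's axes as they then stand; what a row does not reach is not made up. A row lasts 1/8 s, in which the tool goes at most 62.5 mm and 10.7 degrees, less where a joint would pass 70% of its speed; a pose out of reach is approached as far as the arm can. A call with a number of a shift or a turn outside -1 to 1 is refused whole. A call with a gripper value outside its range is refused whole. "claw" is the finger opening in mm, from 0 to 95.1, set as the call begins (left out, the last holds). The fingers move at their own pace and stop on an object; the grip force is fixed at half the most. Time passes only in rows, so rows that do not move let the fingers close. It gives the time, the measured TCP pose, the force, the opening and the grip force at its end, in the units of the state.
- monitor.state(): the state, without advancing time (a new reading comes with each control period).
- viewer.read_camera(name): name is "scene" or "top"; returns the picture (480x640x3 uint8, red, green, blue); there is no depth.
- viewer.camera_info(name): a dict with "K" (3x3 intrinsics, pixels), "camera_from_world" (4x4, takes a point from world to camera coordinates). Camera axes: x right, y down, z forward; pixel columns grow to the right and rows downward; lengths in mm; the calibration is good to about 2 mm. A picture is of the moment at which its call begins. camera_info takes no time and is no camera call.
- order.job_done(): hands the job in; it is judged then, once.
The state is a dict: "t": time; "joints": joint angles; "qvel": joint speeds; "tau": joint torques, N m; "eef_pos": TCP position; "tcp_rot": TCP orientation; "ft_force": force on the tool from outside, world axes, zero at the start; "moment": the same for the moment, N m; "opening": opening from 0.0 (shut) to 1.0 (fully open); "grip_force": force on a finger pad.
Only numpy, scipy, OpenCV 4.12 (cv2) and the standard library are available. Lean on these libraries where they do the work, as an engineer would, in place of code of your own. Each camera call takes 0.05 s, during which the arm holds its last target. There are 200 camera calls.

## Working session

There is one attempt and no reset: what is moved stays moved. The work goes in short steps, Python scripts to look and compute and a tool call to move; the robot and the scene stay as the last step left them, time stands still between calls to the robot, and variables do not carry over. Pictures are saved under pics/ and viewed, at most 10 in all, crops included, and the job is handed in when it is done.

Besides the shell and the picture viewer there is one more tool, called by a JSON object that holds its "op" and its "data", one argument or row to a line. move_arm: Moves the arm, as the interface text tells. Scaled input: -1 to 1 covers 0.15 m each way for a shift and pi/2 rad each way for a turn. Its arguments: {"type":"object","properties":{"moves":{"type":"array"},"claw":{"type":"number"}},"required":["moves"]}

```bash
mkdir -p pics; python3 - <<'E'
from cell import monitor, viewer, order, env
import cv2,numpy as np
for n in("scene","top"):
    im=viewer.read_camera(n); cv2.imwrite(f"pics/{n}0.png",im[:,:,::-1])
    c=viewer.camera_info(n); print(n,np.round(c["K"],1).tolist(),np.round(c["camera_from_world"],3).tolist())
s=monitor.state(); print({k:np.round(v,3).tolist() for k,v in s.items()}, env.grip_depth)
E
```

```text
scene [[505.6, 0.0, 325.2], [0.0, 505.6, 237.5], [0.0, 0.0, 1.0]] [[-0.325, 0.946, 0.015, 210.483], [0.753, 0.268, -0.601, -395.729], [-0.572, -0.184, -0.799, 1334.836], [0.0, 0.0, 0.0, 1.0]]
top [[547.8, 0.0, 323.5], [0.0, 547.8, 241.2], [0.0, 0.0, 1.0]] [[0.007, -1.0, -0.005, -9.41], [-0.983, -0.006, -0.184, 597.312], [0.184, 0.006, -0.983, 1174.732], [0.0, 0.0, 0.0, 1.0]]
{'t': 0.1, 'joints': [1.223, 0.491, 1.559, 0.0, 1.092, -0.106], 'qvel': [0.0, -0.0, -0.001, -0.001, 0.002, 0.0], 'tau': [0.002, -61.363, -25.861, 0.069, 0.047, -0.0], 'eef_pos': [149.561, 606.629, 214.138], 'tcp_rot': [-3.141, -0.0, 2.9], 'ft_force': [-0.377, -0.555, 0.135], 'moment': [0.003, 0.006, -0.018], 'grip_force': 0.0, 'opening': 0.999} 18.8
```

View pics/scene0.png

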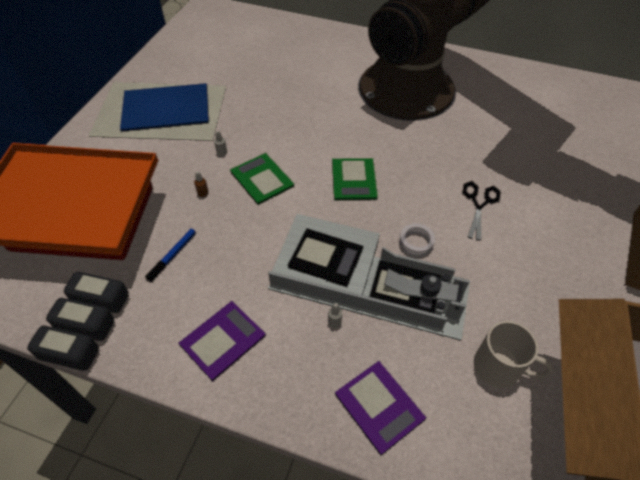

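View pics/top0.png

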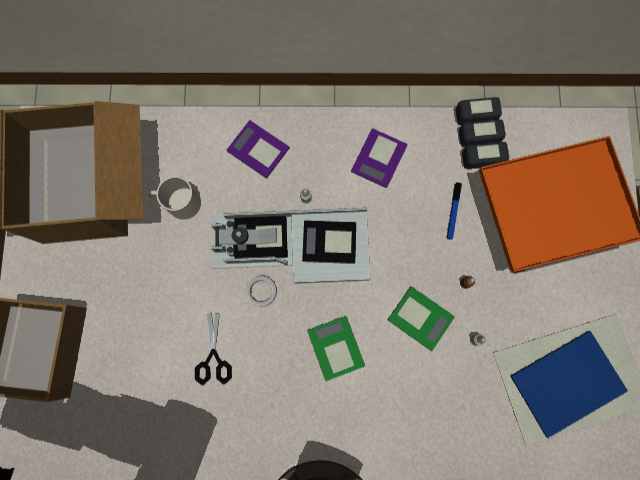

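Candidates (top view): black case on the ledge (330,242), filed black case under the arm (262,237), green cases (335,348) and (421,318), purple cases (258,149) and (379,157), black boxes (482,130), blue book (570,383). By the description it is the black one on the ledge at (330,242). I'll check it in one crop.

```bash
cat >h.py <<'E'
from cell import monitor, viewer, order, env
import cv2,numpy as np
def grab(n): return viewer.read_camera(n)
def ray(n,uv,z):
    c=viewer.camera_info(n); T=np.array(c["camera_from_world"]);K=np.array(c["K"])
    uv=np.atleast_2d(np.array(uv,float)); d=np.linalg.solve(K,np.c_[uv,np.ones(len(uv))].T); R=T[:3,:3];o=-R.T@T[:3,3]
    d=R.T@d; s=(z-o[2])/d[2]; return (o[:,None]+d*s).T
def proj(n,P):
    c=viewer.camera_info(n); T=np.array(c["camera_from_world"]);K=np.array(c["K"])
    p=K@(T[:3,:3]@np.atleast_2d(P).T+T[:3,3:]); return (p[:2]/p[2]).T
def case(im,seed,n="top",z=36.5,box=(285,200,375,290)):
    g=im.max(2); x0,y0,x1,y1=box; m=np.zeros_like(g); m[y0:y1,x0:x1]=(g[y0:y1,x0:x1]<75)*255
    cs,_=cv2.findContours(m,cv2.RETR_EXTERNAL,cv2.CHAIN_APPROX_NONE)
    c=max(cs,key=cv2.contourArea)
    w=ray(n,c[:,0,:],z)[:,:2].astype(np.float32)
    return cv2.minAreaRect(w),cv2.minAreaRect(c)
E
python3 - <<'E'
from h import *
im=cv2.imread("pics/top0.png")
cv2.imwrite("pics/crop1.png",cv2.resize(im[195:295,200:380],None,fx=4.4,fy=4.4,interpolation=cv2.INTER_CUBIC))
r,p=case(im,None); print(r,p)
for t in("caseworld",):print(cv2.boxPoints(r))
E
```

```text
((600.8828735351562, -18.181640625), (119.38896942138672, 94.80343627929688), 88.22476959228516) ((329.0034484863281, 241.4075469970703), (52.593570709228516, 40.86087417602539), 2.12109637260437)
[[551.65466  -76.379036]
 [646.4126   -79.31592 ]
 [650.1111    40.015755]
 [555.35315   42.952637]]
```

View pics/crop1.png

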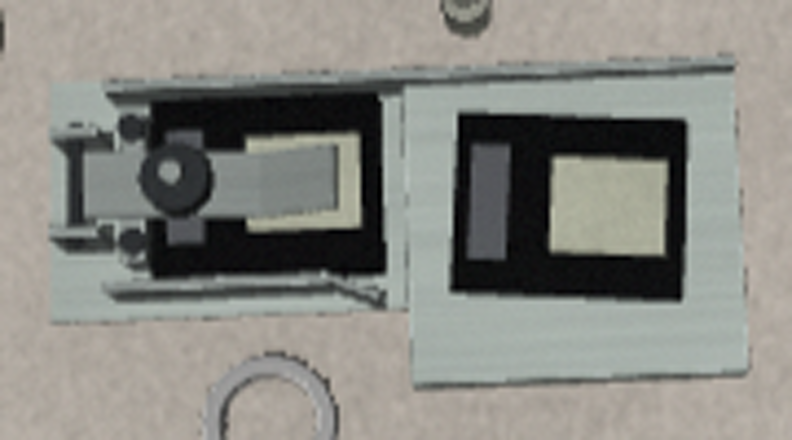

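The crop confirms it: the loose black case lies on the ledge, with the fence along the top edge (crop y≈60–90) and the filed case under the arm at left. Next I fit the rack frame.

```bash
cat >>h.py <<'E'
def fit(pairs):
    # pairs: (cam,uv,rack xyz) -> rack origin, yaw in world by LSQ on rays at known heights
    W=np.array([ray(n,uv,p[2])[0,:2] for n,uv,p in pairs]); P=np.array([p[:2] for _,_,p in pairs],float)
    Wc=W-W.mean(0);Pc=P-P.mean(0)
    a=np.arctan2((Pc[:,0]*Wc[:,1]-Pc[:,1]*Wc[:,0]).sum(),(Pc*Wc).sum())
    R=np.array([[np.cos(a),-np.sin(a)],[np.sin(a),np.cos(a)]]); o=W.mean(0)-R@P.mean(0)
    return o,a,W-(P@R.T+o)
E
python3 - <<'E'
from h import *
u=lambda x,y:((x+.5)/4.4-.5+200,(y+.5)/4.4-.5+195)
pr=[("top",u(747,374),(-175,108,26.5)),("top",u(413,386),(0,108,26.5)),("top",u(735,55),(-175,-56,43)),("top",u(735,69),(-175,-50,43)),("top",u(107,100),(155,-50,43))]
o,a,e=fit(pr);print(o,a,np.round(e,1).tolist())
R=np.array([[np.cos(a),-np.sin(a)],[np.sin(a),np.cos(a)]])
im=cv2.imread("pics/top0.png")
r,_=case(im,None)
print("case rack",R.T@(np.array(r[0])-o),"yaw",np.deg2rad(r[2])-a)
print("corners",((cv2.boxPoints(r)-o)@R).round(1).tolist())
for q in [(-95,100),(-150,0),(0,0)]: print(q,R@q+o)
E
```

```text
[613.83611521  67.8088013 ] 1.6230066615424543 [[-0.3, 2.4], [1.5, -0.2], [1.0, -0.0], [-0.5, 0.3], [-1.7, -2.5]]
case rack [-85.19728118  17.42314126] yaw -0.08319395034370314
corners [[-140.7, 69.6], [-148.6, -24.9], [-29.6, -34.8], [-21.8, 59.7]]
(-95, 100) [518.93010889 -32.28040873]
(-150, 0) [621.66410787 -81.98680121]
(0, 0) [613.83611521  67.8088013 ]
```

{"op": "move_arm", "data": {
  "moves": [0, 0, 0, -0.0935, 0, 0, 0, -0.0935, -0.174, -0.332, 0, 0, -0.174, -0.332, 0, 0, -0.174, -0.332, 0, 0, -0.174, -0.332, 0, 0, -0.174, -0.332, 0, 0, -0.174, -0.332, 0, 0, -0.174, -0.332, 0, 0, -0.174, -0.332, 0, 0],
  "claw": 95
}}

```text
t: 1.35
eef_pos: [379.4, 218.2, 214.6]
tcp_rot: [3.141, 0.0, -3.089]
ft_force: [0.4, 1.0, 0.8]
opening: 1.0
grip_force: 0.0
```

{"op": "move_arm", "data": {
  "moves": [-0.174, -0.332, 0, 0, -0.174, -0.332, 0, 0, -0.174, -0.332, 0, 0, -0.174, -0.332, 0, 0, -0.174, -0.332, 0, 0, 0, 0, 0.35, 0, 0, 0, 0.35, 0, 0, 0, 0.32, 0, 0, 0, 0, 0, 0, 0, 0, 0]
}}

```text
t: 2.6
eef_pos: [522.7, -22.1, 62.9]
tcp_rot: [-3.141, 0.001, -3.09]
ft_force: [-0.5, -0.5, 0.3]
opening: 0.995
grip_force: 0.0
```

```bash
cat >>h.py <<'E'
O=np.array([613.8,67.8]);A=1.623
RR=np.array([[np.cos(A),-np.sin(A)],[np.sin(A),np.cos(A)]])
def rk(p): return (np.array(p)[:2]-O)@RR
E
python3 - <<'E'
from h import *
s=monitor.state();print(s["t"],s["eef_pos"],rk(s["eef_pos"]),s["ft_force"])
im=grab("scene");cv2.imwrite("pics/s1.png",im[:,:,::-1])
cv2.imwrite("pics/s1c.png",cv2.resize(im[180:350,240:490,::-1],None,fx=3.2,fy=3.2))
E
```

```text
2.6 [522.7473357  -22.111035    62.92451569] [-85.03742412  95.62017773] [-0.51784575 -0.51132187  0.34322722]
```

View pics/s1c.png

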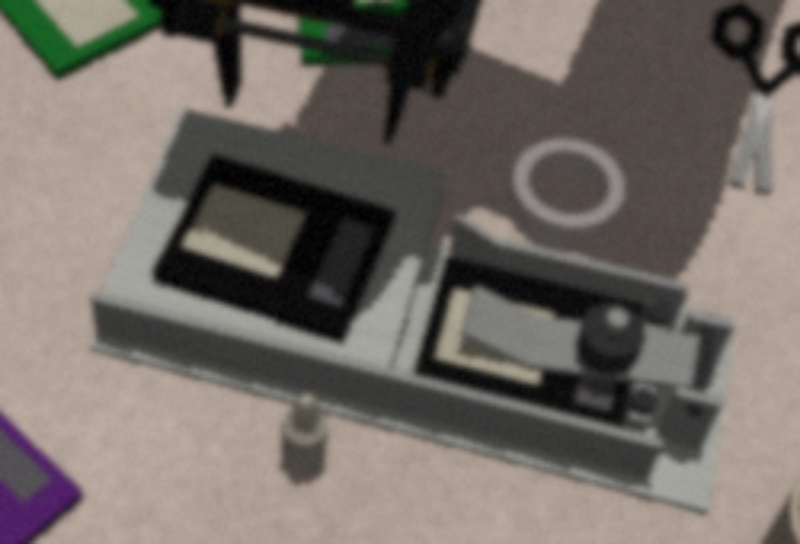

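{"op": "move_arm", "data": {
  "moves": [0, 0, 0.11, 0, 0, 0, 0.11, 0, 0, 0, 0, 0, -0.03, 0, 0, 0, -0.03, 0, 0, 0, -0.03, 0, 0, 0, -0.03, 0, 0, 0, -0.03, 0, 0, 0, -0.03, 0, 0, 0, 0, 0, 0, 0]
}}

```text
t: 3.9
eef_pos: [549.4, -20.6, 28.6]
tcp_rot: [3.142, 0.0, -3.09]
ft_force: [0.2, -1.0, 0.2]
opening: 0.996
grip_force: 0.0
```

{"op": "move_arm", "data": {
  "moves": [-0.02, 0, 0, 0, -0.02, 0, 0, 0, -0.015, 0, 0, 0, 0, 0, 0, 0]
}}

```text
t: 4.4
eef_pos: [557.5, -20.2, 28.6]
tcp_rot: [3.142, 0.0, -3.09]
ft_force: [-0.3, -0.6, -0.3]
opening: 1.0
grip_force: 0.0
```

```bash
python3 - <<'E'
from h import *
s=monitor.state();print(s["t"],s["eef_pos"],rk(s["eef_pos"]),s["ft_force"],s["moment"])
E
```

```text
4.4 [557.49368414 -20.21803209  28.61940514] [-84.96006331  60.82238749] [-0.26613226 -0.58573594 -0.31222938] [ 0.00256009  0.02776621 -0.03448352]
```

{"op": "move_arm", "data": {
  "moves": [-0.01, 0, 0, 0, -0.01, 0, 0, 0, -0.01, 0, 0, 0, 0, 0, 0, 0]
}}

```text
t: 4.9
eef_pos: [561.9, -20.0, 28.6]
tcp_rot: [3.142, 0.0, -3.09]
ft_force: [-0.2, -0.0, 0.5]
opening: 1.001
grip_force: 0.0
```

```bash
python3 - <<'E'
from h import *
s=monitor.state();print(s["t"],s["eef_pos"],rk(s["eef_pos"]),s["ft_force"],s["moment"])
im=grab("scene")
cv2.imwrite("pics/s2c.png",cv2.resize(im[180:350,240:490,::-1],None,fx=3.2,fy=3.2))
E
```

```text
4.9 [561.93924541 -20.0023419   28.60288817] [-84.97663619  56.37162772] [-0.23034683 -0.02388951  0.53729354] [0.03837657 0.00029905 0.04017109]
```

View pics/s2c.png

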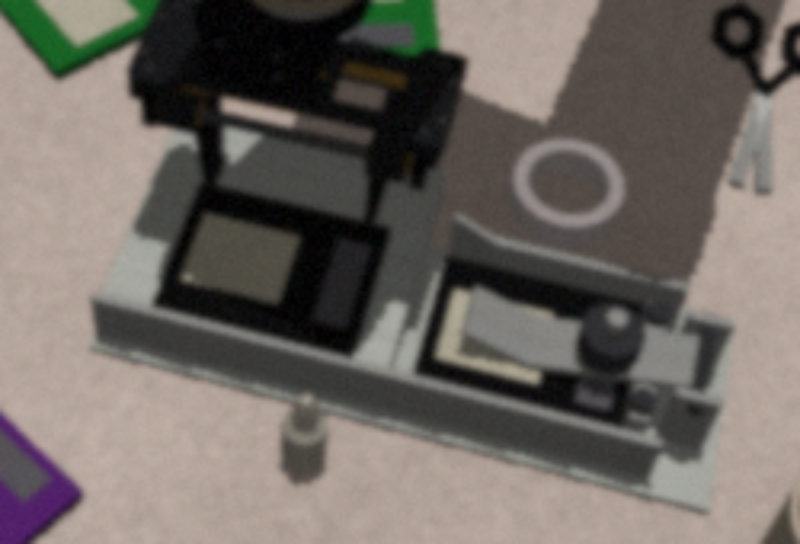

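The fingers now touch the case's near long side, at crop (205,190) and (372,225). It is nearly square, with little or no gap left to the fence. I'll keep going until force shows.

{"op": "move_arm", "data": {
  "moves": [-0.01, 0, 0, 0, -0.01, 0, 0, 0, 0, 0, 0, 0]
}}

```text
t: 5.32
eef_pos: [565.0, -19.8, 28.6]
tcp_rot: [3.142, 0.0, -3.09]
ft_force: [0.0, -1.1, 0.4]
opening: 0.995
grip_force: 0.0
```

{"op": "move_arm", "data": {
  "moves": [-0.01, 0, 0, 0, -0.01, 0, 0, 0, 0, 0, 0, 0]
}}

```text
t: 5.7
eef_pos: [565.4, -19.6, 28.5]
tcp_rot: [3.141, -0.005, -3.09]
ft_force: [-12.6, -1.4, 9.3]
opening: 0.997
grip_force: 5.9
```

{"op": "move_arm", "data": {
  "moves": [0, 0, 0, 0, 0.02, 0, 0, 0, 0.1, 0, 0, 0, 0.1, 0, -0.1, 0, 0, 0, -0.15, 0, 0, 0, -0.15, 0, 0, 0, 0, 0]
}}

```text
t: 6.58
eef_pos: [535.8, -21.5, 89.9]
tcp_rot: [-3.141, 0.004, -3.09]
ft_force: [-0.2, 0.9, -0.0]
opening: 0.997
grip_force: 0.0
```

```bash
python3 - <<'E'
from h import *
s=monitor.state();print(s["t"],s["eef_pos"],rk(s["eef_pos"]),s["ft_force"])
im=grab("top");cv2.imwrite("pics/t2c.png",cv2.resize(im[195:295,200:380,::-1],None,fx=4.4,fy=4.4,interpolation=cv2.INTER_CUBIC))
r,p=case(im,None);print(r,p,rk(r[0]),np.deg2rad(r[2])-A)
print(rk(cv2.boxPoints(r)[0]),[rk(q).round(1).tolist() for q in cv2.boxPoints(r)])
E
```

```text
6.575 [535.83662202 -21.52480754  89.88238104] [-85.13499378  82.51813365] [-0.24302139  0.87377583 -0.03144361]
((581.87451171875, -19.072669982910156), (179.91026306152344, 204.06735229492188), 0.3600843846797943) ((329.4999694824219, 250.0), (77.99998474121094, 88.99998474121094), 90.0) [-85.08845227  36.41500902] -1.6167153419023197
[ 20.96687471 121.59168662] [[21.0, 121.6], [-182.9, 131.0], [-191.1, -48.8], [12.7, -58.1]]
```

View pics/t2c.png

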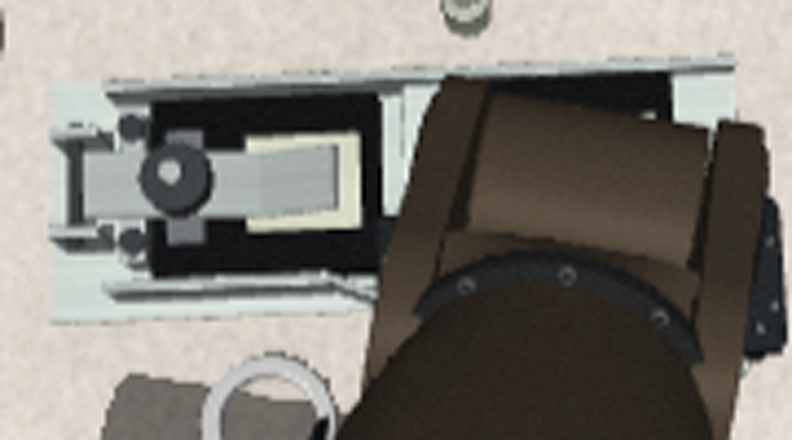

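The crop shows the far side lying parallel to the fence, and the rear end at crop x≈671. Now I turn the tool 90° and go behind the case.

{"op": "move_arm", "data": {
  "moves": [0, 0, 0, 0.111, 0, 0, 0, 0.111, 0, 0, 0, 0.111, 0, 0, 0, 0.111, 0, 0, 0, 0.111, 0, 0, 0, 0.111, 0, 0, 0, 0.111, 0, 0, 0, 0.111, 0, 0, 0, 0.111, -0.3, 0.28, 0, 0],
  "claw": 50
}}

```text
t: 7.88
eef_pos: [577.8, -62.5, 87.6]
tcp_rot: [-3.138, -0.001, 1.624]
ft_force: [0.4, -0.2, -0.1]
opening: 0.525
grip_force: 0.0
```

{"op": "move_arm", "data": {
  "moves": [-0.3, 0.28, 0, 0, 0, 0, 0, 0, 0, 0, 0, 0]
}}

```text
t: 8.25
eef_pos: [622.6, -106.5, 87.1]
tcp_rot: [-3.139, -0.001, 1.624]
ft_force: [0.4, -0.6, -0.8]
opening: 0.527
grip_force: 0.0
```

```bash
python3 - <<'E'
from h import *
s=monitor.state();print(s["t"],s["eef_pos"],rk(s["eef_pos"]),s["tcp_rot"],s["ft_force"],s["joints"],s["opening"])
for x in(671,): print(rk(ray("top",((x+.5)/4.4-.5+200,217),36.5)[0]))
im=grab("scene")
cv2.imwrite("pics/s3c.png",cv2.resize(im[180:350,240:490,::-1],None,fx=3.2,fy=3.2))
E
```

```text
8.25 [ 622.59801327 -106.53540892   87.1491149 ] [-174.55699142    0.31078787] [-3.13936059e+00 -9.38891188e-04  1.62390291e+00] [ 0.37580192 -0.56124922 -0.78707531] [-2.74067882e-01  6.43816629e-01  1.65991802e+00  2.30616715e-04
  8.40273411e-01 -3.27329604e-01] 0.5265051903047138
[-140.86579314  -36.85660854]
```

View pics/s3c.png

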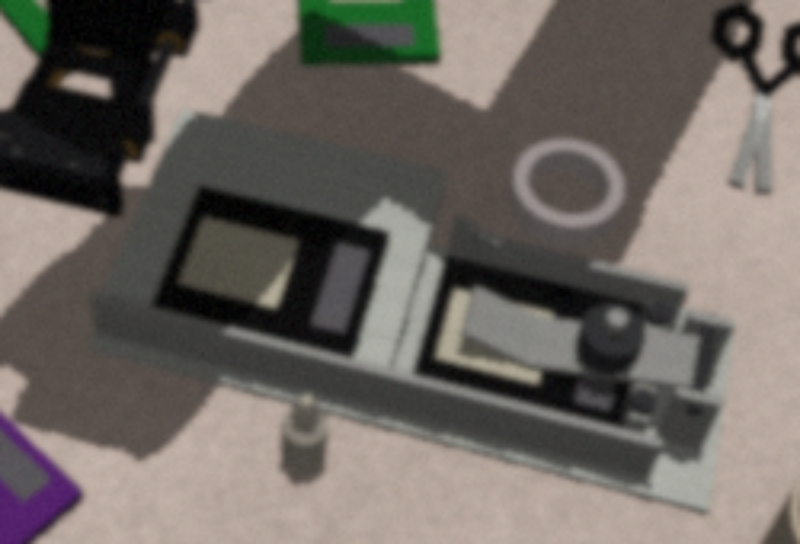

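The case looks square (its top edge slope of 0.26 matches the ledge edge) and the fingers are behind it. I descend and start feeding.

{"op": "move_arm", "data": {
  "moves": [0, 0.013, 0.19, 0, 0, 0, 0.19, 0, 0, 0, 0, 0, 0.04, 0, 0, 0, 0.04, 0, 0, 0, 0.03, 0, 0, 0, 0.03, 0, 0, 0, 0.03, 0, 0, 0, 0.03, 0, 0, 0, 0, 0, 0, 0]
}}

```text
t: 9.55
eef_pos: [623.8, -76.4, 31.6]
tcp_rot: [-3.142, -0.0, 1.625]
ft_force: [-0.1, -0.3, -0.2]
opening: 0.53
grip_force: 0.0
```

{"op": "move_arm", "data": {
  "moves": [0.03, 0, 0.013, 0, 0.035, 0, 0, 0, 0.035, 0, 0, 0, 0.035, 0, 0, 0, 0.035, 0, 0, 0, 0.035, 0, 0, 0, 0.035, 0, 0, 0, 0.035, 0, 0, 0, 0, 0, 0, 0]
}}

```text
t: 10.68
eef_pos: [621.7, -35.1, 29.7]
tcp_rot: [3.142, -0.0, 1.625]
ft_force: [-0.3, 0.1, 0.0]
opening: 0.526
grip_force: 0.0
```

```bash
python3 - <<'E'
from h import *
s=monitor.state();print(s["t"],s["eef_pos"],rk(s["eef_pos"]),s["tcp_rot"],s["ft_force"])
im=grab("scene")
cv2.imwrite("pics/s4c.png",cv2.resize(im[180:350,240:490,::-1],None,fx=3.2,fy=3.2))
E
```

```text
10.675 [621.66604982 -35.11013004  29.70744604] [-103.18038554   -2.48548686] [ 3.14151224e+00 -1.11045152e-04  1.62476086e+00] [-0.30349233  0.12769107  0.03597721]
```

View pics/s4c.png

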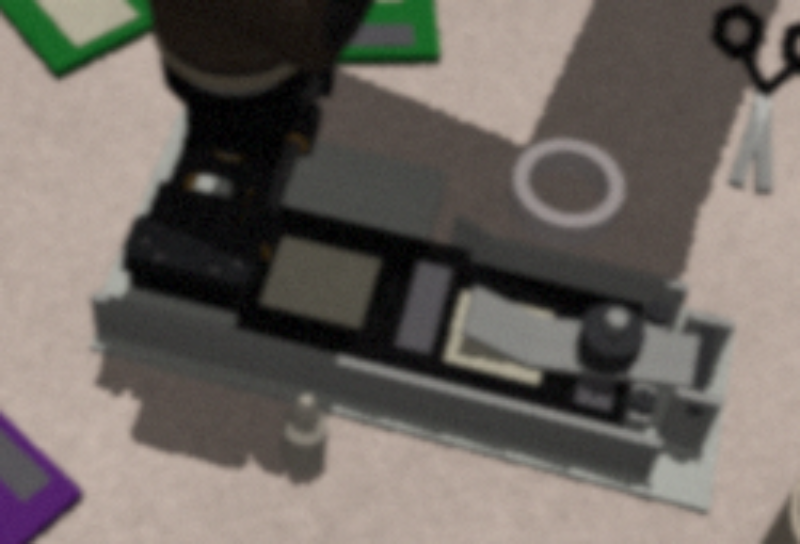

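The case is still square along the fence, its front end just short of the arm's nose at crop (465,300). I slow down for the lift.

{"op": "move_arm", "data": {
  "moves": [0.02, 0, 0, 0, 0.02, 0, 0, 0, 0.02, 0, 0, 0, 0.02, 0, 0, 0, 0.02, 0, 0, 0, 0.02, 0, 0, 0]
}}

```text
t: 11.48
eef_pos: [620.7, -17.4, 29.7]
tcp_rot: [3.142, -0.0, 1.624]
ft_force: [0.3, 0.7, 0.6]
opening: 0.527
grip_force: 0.4
```

{"op": "move_arm", "data": {
  "moves": [0.02, 0, 0, 0, 0.02, 0, 0, 0, 0.02, 0, 0, 0, 0.02, 0, 0, 0, 0.02, 0, 0, 0, 0.02, 0, 0, 0]
}}

```text
t: 12.22
eef_pos: [620.5, -1.0, 30.3]
tcp_rot: [3.14, 0.002, 1.624]
ft_force: [-0.3, -12.0, 4.4]
opening: 0.525
grip_force: 6.3
```

{"op": "move_arm", "data": {
  "moves": [0.015, 0, 0, 0, 0.015, 0, 0, 0, 0.015, 0, 0, 0, 0.015, 0, 0, 0]
}}

```text
t: 12.72
eef_pos: [620.3, 7.5, 30.6]
tcp_rot: [3.139, 0.002, 1.624]
ft_force: [-0.2, -15.7, 6.4]
opening: 0.529
grip_force: 7.7
```

{"op": "move_arm", "data": {
  "moves": [0.015, 0, 0, 0, 0.015, 0, 0, 0, 0.015, 0, 0, 0, 0.015, 0, 0, 0]
}}

```text
t: 13.22
eef_pos: [619.5, 17.3, 30.3]
tcp_rot: [3.14, 0.001, 1.624]
ft_force: [0.5, -8.5, 5.0]
opening: 0.529
grip_force: 4.4
```

{"op": "move_arm", "data": {
  "moves": [0.015, 0, 0, 0, 0.015, 0, 0, 0, 0.015, 0, 0, 0, 0.015, 0, 0, 0, 0.015, 0, 0, 0, 0, 0, 0, 0]
}}

```text
t: 13.98
eef_pos: [618.6, 29.0, 30.1]
tcp_rot: [3.14, 0.001, 1.624]
ft_force: [0.7, -5.6, 2.8]
opening: 0.528
grip_force: 3.0
```

```bash
python3 - <<'E'
from h import *
s=monitor.state();print(s["t"],s["eef_pos"],rk(s["eef_pos"]),s["tcp_rot"],s["ft_force"])
im=grab("scene")
cv2.imwrite("pics/s5c.png",cv2.resize(im[180:350,240:490,::-1],None,fx=3.2,fy=3.2))
E
```

```text
13.975 [618.63355591  29.03460548  30.05726115] [-38.96479911  -2.8041942 ] [3.14045920e+00 8.08931542e-04 1.62440127e+00] [ 0.70672274 -5.64614759  2.82294437]
```

View pics/s5c.png

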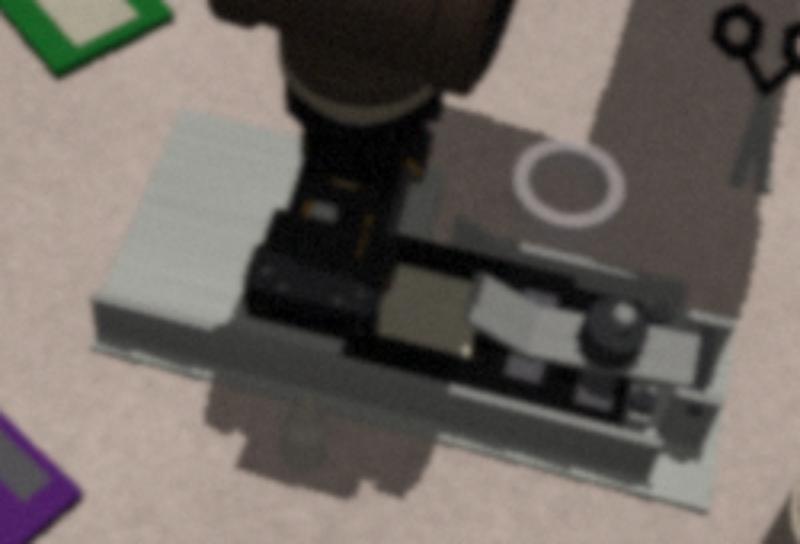

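The arm is riding on the case, which is square and sliding. Drag is about 5.6 N.

{"op": "move_arm", "data": {
  "moves": [0.012, 0, 0, 0, 0.012, 0, 0, 0, 0.012, 0, 0, 0, 0.012, 0, 0, 0, 0.012, 0, 0, 0, 0.012, 0, 0, 0, 0.012, 0, 0, 0, 0.012, 0, 0, 0, 0.012, 0, 0, 0, 0.012, 0, 0, 0]
}}

```text
t: 15.28
eef_pos: [617.4, 46.9, 29.8]
tcp_rot: [3.141, 0.001, 1.624]
ft_force: [-0.1, -6.7, 1.4]
opening: 0.525
grip_force: 3.4
```

{"op": "move_arm", "data": {
  "moves": [0.01, 0, 0, 0, 0.01, 0, 0, 0, 0.01, 0, 0, 0, 0.01, 0, 0, 0]
}}

```text
t: 15.78
eef_pos: [617.1, 53.0, 29.7]
tcp_rot: [3.141, 0.001, 1.624]
ft_force: [0.5, -5.7, 0.7]
opening: 0.527
grip_force: 3.2
```

{"op": "move_arm", "data": {
  "moves": [0.007, 0, 0, 0, 0.007, 0, 0, 0, 0.007, 0, 0, 0, 0.007, 0, 0, 0, 0.007, 0, 0, 0]
}}

```text
t: 16.4
eef_pos: [616.6, 58.4, 29.5]
tcp_rot: [-3.141, 0.001, 1.624]
ft_force: [0.0, -5.2, -1.6]
opening: 0.524
grip_force: 2.4
```

{"op": "move_arm", "data": {
  "moves": [0.006, 0, 0, 0, 0.006, 0, 0, 0, 0.006, 0, 0, 0]
}}

```text
t: 16.77
eef_pos: [616.4, 61.5, 29.6]
tcp_rot: [-3.141, 0.0, 1.624]
ft_force: [-0.1, -3.9, -2.6]
opening: 0.524
grip_force: 2.3
```

{"op": "move_arm", "data": {
  "moves": [0.006, 0, 0, 0, 0.006, 0, 0, 0]
}}

```text
t: 17.02
eef_pos: [616.3, 63.4, 29.7]
tcp_rot: [-3.142, -0.0, 1.624]
ft_force: [0.5, -4.1, -2.8]
opening: 0.524
grip_force: 2.4
```

{"op": "move_arm", "data": {
  "moves": [0.006, 0, 0, 0, 0.006, 0, 0, 0]
}}

```text
t: 17.27
eef_pos: [616.3, 65.2, 29.7]
tcp_rot: [3.142, -0.0, 1.624]
ft_force: [0.3, -5.2, -2.5]
opening: 0.522
grip_force: 2.3
```

{"op": "move_arm", "data": {
  "moves": [0.006, 0, 0, 0, 0.006, 0, 0, 0]
}}

```text
t: 17.52
eef_pos: [616.2, 67.0, 29.7]
tcp_rot: [3.142, -0.0, 1.624]
ft_force: [0.7, -4.8, -1.3]
opening: 0.525
grip_force: 2.3
```

{"op": "move_arm", "data": {
  "moves": [0.006, 0, 0, 0, 0.006, 0, 0, 0]
}}

```text
t: 17.77
eef_pos: [616.1, 68.8, 29.7]
tcp_rot: [3.142, -0.0, 1.624]
ft_force: [-0.2, -5.1, -1.7]
opening: 0.526
grip_force: 2.3
```

{"op": "move_arm", "data": {
  "moves": [0.006, 0, 0, 0, 0.006, 0, 0, 0]
}}

```text
t: 18.02
eef_pos: [616.0, 70.6, 29.7]
tcp_rot: [3.142, -0.0, 1.624]
ft_force: [0.6, -4.9, -3.7]
opening: 0.524
grip_force: 2.2
```

{"op": "move_arm", "data": {
  "moves": [0.006, 0, 0, 0, 0.006, 0, 0, 0]
}}

```text
t: 18.27
eef_pos: [615.8, 71.8, 29.6]
tcp_rot: [-3.141, 0.001, 1.625]
ft_force: [-1.0, -12.7, -2.3]
opening: 0.527
grip_force: 6.3
```

{"op": "move_arm", "data": {
  "moves": [0.003, 0, 0, 0]
}}

```text
t: 18.4
eef_pos: [615.7, 71.8, 29.6]
tcp_rot: [-3.141, 0.001, 1.625]
ft_force: [-0.9, -14.4, -2.7]
opening: 0.525
grip_force: 6.8
```

{"op": "move_arm", "data": {
  "moves": [0.004, 0, 0, 0, 0, 0, 0, 0]
}}

```text
t: 18.65
eef_pos: [615.6, 71.9, 29.6]
tcp_rot: [-3.141, 0.001, 1.624]
ft_force: [-0.9, -14.8, -3.5]
opening: 0.523
grip_force: 7.7
```

That is the stop: the force rose steeply from 5 to about 15 N while the tool stood still. I back straight off, then lift.

{"op": "move_arm", "data": {
  "moves": [-0.01, 0, 0, 0, -0.02, 0, 0, 0, -0.06, 0, 0, 0, -0.15, 0, 0, 0, -0.15, 0, -0.2, 0, 0, 0, -0.35, 0, -0.35, 0, -0.2, 0, -0.35, 0, 0, 0, -0.35, 0, 0, 0, 0, 0, 0, 0]
}}

```text
t: 19.9
eef_pos: [627.0, -146.9, 142.1]
tcp_rot: [3.141, 0.0, 1.62]
ft_force: [1.2, 0.9, 0.9]
opening: 0.525
grip_force: 0.0
```

```bash
python3 - <<'E'
from h import *
s=monitor.state();print(s["t"],s["eef_pos"],rk(s["eef_pos"]),s["ft_force"])
a=grab("top")[195:295,200:380,::-1]; b=grab("scene")[200:340,250:490,::-1]
a=cv2.resize(a,(540,300),interpolation=cv2.INTER_CUBIC); b=cv2.resize(b,(515,300),interpolation=cv2.INTER_CUBIC)
c=np.zeros((600,540,3),np.uint8);c[:300]=a;c[300:,:515]=b;cv2.imwrite("pics/end.png",c)
E
```

```text
19.9 [ 626.98445194 -146.86849048  142.11543079] [-215.06401134   -1.96509634] [1.2408605  0.92374225 0.91830782]
```

View pics/end.png

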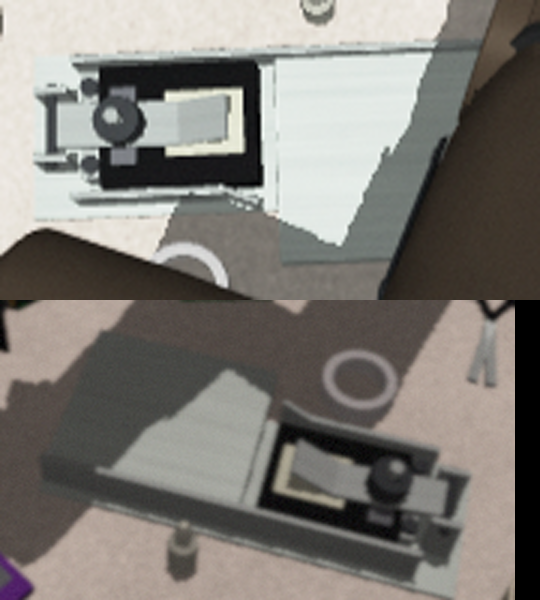

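The picture shows the case lying over the pile against the stop, square in the lane, with the arm down on it and the ledge empty. The gripper is clear, so I hand in.

```bash
python3 -c "
from cell import order
print(order.job_done())"
```

```text
the job is handed in; nothing more can be done
None
```

I squared the case against the fence, slid it under the arm until it pressed firmly on the stop (about 15 N at the wrist, roughly 10 N of it on the stop) and backed the gripper clear; I handed the job in at about 20 s, and no verdict was returned.

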